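# Snug down the steriliser lid

## Task

Close the bench steriliser's lid with its four lever nuts, taking opposite nuts one after the other and a little at a time: first bring one opposite pair and then the other to bear on the lid while it still stands clear of home all round, then go round again, as often as needed, until the lid is fully home and every nut is firmly snug. Never let the lid lean by more than 2 degrees, do not overtighten a nut, and leave the medicine bottle, dosing cup and white box beside it where they stand.

Things in the scene. Friction and masses are not known exactly. Their poses are not given: they have to be found in the camera images.
- vessel: bench steriliser: fixed round steel pot 128 mm across on the table; origin at the centre of its underside, z up. Lugs at 45, 135, 225, 315 degrees of its frame on an 80 mm radius, flat tops 80 mm above the origin; studs 1 to 4 stand on them in that order: 1 opposite 3, 2 opposite 4
- lid: round aluminium lid, four lugs 10 mm thick over the vessel's lugs, on a springy seal (about 8 N/mm for the whole lid; it leans when one side is pressed). Origin at the centre of its underside, z up. Starts level about 6 mm above home; home: underside 80 mm above the vessel's origin, lugs metal to metal. It cannot turn or slide sideways
- lever1: lever nut on stud 1, ahead-left (+x, +y) of the vessel. Origin on the stud's axis, z up; x points along its one arm to an upright black handle pin, 14 mm across, 30 mm tall, centred 42 mm out, from 16 mm below to 14 mm above the origin; arm's top 16 mm below the origin; nothing else here reaches above it. Clockwise from above tightens, 5 mm down per rad, at most 2.8 rad; stays where left
- lug1 (a point): underside of the lid's lug under nut 1, on the stud axis, 47 mm below the nut's origin when they touch. Each nut starts 1.5 to 4 mm (unknown) clear of its lug. Sideways push at a pin that turns its nut: about 1.5 N free, 4 N when bearing on the seal with 10 N, 8 N when firmly snug (30 to 60 N on the lid), over about 15 N overtightened (110 N). Pins may be pushed round with closed fingers or pinched
- lever2: lever nut on stud 2, behind-left (-x, +y) of the vessel. Origin on the stud's axis, z up; x points along its one arm to an upright black handle pin, 14 mm across, 30 mm tall, centred 42 mm out, from 16 mm below to 14 mm above the origin; arm's top 16 mm below the origin; nothing else here reaches above it. Clockwise from above tightens, 5 mm down per rad, at most 2.8 rad; stays where left
- lug2 (a point): underside of the lid's lug under nut 2, on the stud axis, 47 mm below the nut's origin when they touch. Each nut starts 1.5 to 4 mm (unknown) clear of its lug. Sideways push at a pin that turns its nut: about 1.5 N free, 4 N when bearing on the seal with 10 N, 8 N when firmly snug (30 to 60 N on the lid), over about 15 N overtightened (110 N). Pins may be pushed round with closed fingers or pinched
- lever3: lever nut on stud 3, behind-right (-x, -y) of the vessel. Origin on the stud's axis, z up; x points along its one arm to an upright black handle pin, 14 mm across, 30 mm tall, centred 42 mm out, from 16 mm below to 14 mm above the origin; arm's top 16 mm below the origin; nothing else here reaches above it. Clockwise from above tightens, 5 mm down per rad, at most 2.8 rad; stays where left
- lug3 (a point): underside of the lid's lug under nut 3, on the stud axis, 47 mm below the nut's origin when they touch. Each nut starts 1.5 to 4 mm (unknown) clear of its lug. Sideways push at a pin that turns its nut: about 1.5 N free, 4 N when bearing on the seal with 10 N, 8 N when firmly snug (30 to 60 N on the lid), over about 15 N overtightened (110 N). Pins may be pushed round with closed fingers or pinched
- lever4: lever nut on stud 4, ahead-right (+x, -y) of the vessel. Origin on the stud's axis, z up; x points along its one arm to an upright black handle pin, 14 mm across, 30 mm tall, centred 42 mm out, from 16 mm below to 14 mm above the origin; arm's top 16 mm below the origin; nothing else here reaches above it. Clockwise from above tightens, 5 mm down per rad, at most 2.8 rad; stays where left
- lug4 (a point): underside of the lid's lug under nut 4, on the stud axis, 47 mm below the nut's origin when they touch. Each nut starts 1.5 to 4 mm (unknown) clear of its lug. Sideways push at a pin that turns its nut: about 1.5 N free, 4 N when bearing on the seal with 10 N, 8 N when firmly snug (30 to 60 N on the lid), over about 15 N overtightened (110 N). Pins may be pushed round with closed fingers or pinched
- med_bottle: bystander, leave alone: amber medicine bottle, 48 mm across, 85 mm tall, standing 0.2 m from the steriliser's centre; origin at the centre of its underside
- dose_cup: bystander, leave alone: small clear dosing cup, 38 mm across, 35 mm tall, near the steriliser; origin at the centre of its underside
- swab_box: bystander, leave alone: white box 75 x 45 x 35 mm near the steriliser; origin at the centre of its underside

How it is judged:
By the outcome, as a careful person would: the job done as asked, in the order asked, and still so for the second after the job is handed in, with the robot touching nothing.
It also fails if it takes over 72 s, if anything falls off the work surface, if the arm or the gripper's body presses on something with over 40 N, if the wrist force passes 120 N, or if a joint passes its speed limit or range.

## Robot

A 7-joint arm with a two-finger parallel gripper is mounted at the origin on the work surface. World frame = base frame: x ahead of the robot, y to its left, z up, the work surface at z = 0. Lengths are in m, angles in rad, forces in N, time in s.
With the tool pointing down it reaches from about 0.4 to 0.85 m from the base axis. Payload 10.4 kg.
Tool frame: the origin (TCP) lies at the very end of the fingers, on their centre line; the grasp point (between the pads) lies 19 mm behind it (r.pinch_z is the distance from the TCP to the grasp point, in m); z points along the fingers, y is the line along which they close (so a half turn about z gives the same grasp; the last joint's range is limited). The gripper opens to 87 mm and grips with 3 to 60 N. Pads are 19 mm wide; open, the fingers measure 117 mm over their backs; the gripper's body (75 mm by 190 mm) begins 51 mm behind the grasp point.
Start: joints at [-1.321, 0.332, -0.065, 1.46, 0.022, 1.35, -0.088], TCP at [0.168, 0.602, 0.223] pointing down, gripper open.
Joint ranges: [-2.6, 2.6], [-0.5, 2.12], [-1.47, 1.34], [0.16, 2.42], [-1.27, 4.41], [0.06, 2.06], [-2.6, 2.6]. Speed limits (rad/s): [2.22, 2.22, 2.79, 2.79, 3.14, 3.14, 3.14].

## Interface

Orientations are given as a unit quaternion [x, y, z, w].
In Python, from bench import sensors, vision, r gives the robot as it stands.
- The arm moves only by the shell command python3 -m crank 'ROWS' [OPENING] [FORCE]. ROWS is JSON, a list of rows, each a list of 2 entries, a list of its own where there are three numbers: the shift along the tool's x, y, z normalised to -1 to 1, where 1 is 3 cm, then the turn about the tool's z normalised to -1 to 1, where 1 is 8 degrees. A call has 1 to 12 rows; each row shifts and turns the commanded pose from where the row before left it, along the tool's axes as they then stand; what a row does not reach is not made up. A row lasts 1/8 s, in which the tool goes at most 62.5 mm and 10.7 degrees, less where a joint would pass 70% of its speed; a pose out of reach is approached as far as the arm can. A call with a number of a shift or a turn outside -1 to 1 is refused whole. A call with a gripper value outside its range is refused whole. OPENING is the opening, from 0 (shut) to 1 (fully open), set as the call begins (- or left out, the last holds). The fingers move at their own pace and stop on an object; FORCE is the grip in N (left out, the last holds). Time passes only in rows, so rows that do not move let the fingers close. It gives the time, the measured TCP pose, the force, the opening and the grip force at its end, in the units of the state.
- sensors.read_state(): the state, without advancing time (a new reading comes with each control period).
- vision.camera(name): name is "scene" or "top" or "wrist"; returns the picture (384x512x3 uint8, red, green, blue); there is no depth.
- vision.camera_model(name): a dict with "vertical_fov" (degrees; the focal length in pixels is half the picture's height over the tangent of half this angle, whatever the lens; pixels are square), "cx", "cy" (the principal point, pixels), "dist" ([k1, k2, p1, p2, k3] as OpenCV has them; the pictures are not rectified), "camera_from_world" (4x4, takes a point from world to camera coordinates); the wrist camera has in their place "hand_eye" (4x4, takes a point from camera to tool coordinates, whose origin is the TCP and whose axes are the flange's). Camera axes: x right, y down, z forward; pixel columns grow to the right and rows downward; lengths in m; the calibration is good to about 2 mm. A picture is of the moment at which its call begins: read the wrist's pose just before it. camera_model takes no time and is no camera call.
- r.close_job(): hands the job in; it is judged then, once.
The state is a dict: "time": time; "joint_positions": joint angles; "joint_vel": joint speeds; "joint_torque": joint torques, N m; "ee_pos": TCP position; "eef_rot": TCP orientation; "ft_force": force on the tool from outside, world axes, zero at the start; "torque": the same for the moment, N m; "width": finger opening in m; "grip_force": force on a finger pad.
Only numpy, scipy, OpenCV 4.12 (cv2) and the standard library are available. Lean on these libraries where they do the work, as an engineer would, in place of code of your own. Each camera call takes 0.05 s, during which the arm holds its last target. There are 200 camera calls.

## Working session

There is one attempt and no reset: what is moved stays moved. The work goes in short steps, Python scripts to look and compute and a shell command to move; the robot and the scene stay as the last step left them, time stands still between calls to the robot, and variables do not carry over. Pictures are saved under pics/ and viewed, at most 10 in all, crops included, and the job is handed in when it is done.

```bash
ls; mkdir -p pics
python3 - <<'E'
from bench import sensors, vision, r
import cv2,numpy as np
s=sensors.read_state();print(s)
ims=[vision.camera(n) for n in("scene","top")]
for n,i in zip(("scene","top"),ims): cv2.imwrite(f"pics/{n}0.png",i[...,::-1])
for n in("scene","top","wrist"): print(n,vision.camera_model(n))
E
```

```text
pics
{'time': 0.0, 'joint_positions': array([-1.32054226,  0.33285394, -0.06472063,  1.46096795,  0.0215646 ,
        1.3499112 , -0.08850894]), 'joint_vel': array([ 0.00079868,  0.00021364,  0.00056545,  0.00102146,  0.00134141,
        0.00056055, -0.00152519]), 'joint_torque': array([ 4.00391482e-04, -6.23246098e+01,  2.47657788e-02, -3.89914405e+01,
       -6.13833801e-02,  3.95964843e-02,  1.81023993e-04]), 'ee_pos': array([0.16829966, 0.60149278, 0.22175247]), 'eef_rot': array([ 1.35992138e-01,  9.90709652e-01, -7.18411927e-04, -8.44993079e-05]), 'ft_force': array([0.13878518, 0.81405161, 1.16251517]), 'torque': array([-0.06396362, -0.02976618, -0.01466358]), 'grip_force': 0.0, 'width': 0.08712879029636574}
scene {'vertical_fov': 56.992049641340756, 'cx': 258.2115764891141, 'cy': 190.87174118762826, 'dist': array([-0.10264844,  0.        ,  0.        ,  0.        ,  0.        ]), 'camera_from_world': array([[ 0.73043371,  0.68297029,  0.00426363, -0.48105642],
       [ 0.57568464, -0.61230917, -0.54190837, -0.26889937],
       [-0.36749666,  0.39828264, -0.84042676,  1.03245244
[... 331 characters left out ...]
62608,  0.02265631, -0.14186934,  0.63941098],
       [ 0.14201555,  0.00497219, -0.98985194,  0.98861526],
       [ 0.        ,  0.        ,  0.        ,  1.        ]])}
wrist {'vertical_fov': 60.96429377836061, 'cx': 253.51624644014555, 'cy': 192.81409890063503, 'dist': array([-0.02147112,  0.        ,  0.        ,  0.        ,  0.        ]), 'hand_eye': array([[-4.27111808e-04, -9.70623856e-01, -2.40601637e-01,
         6.61917294e-02],
       [ 9.99999883e-01, -3.59909919e-04, -3.23250521e-04,
         9.41932299e-04],
       [ 2.27159752e-04, -2.40601747e-01,  9.70623896e-01,
        -1.62164253e-01],
       [ 0.00000000e+00,  0.00000000e+00,  0.00000000e+00,
         1.00000000e+00]])}
```

View pics/top0.png

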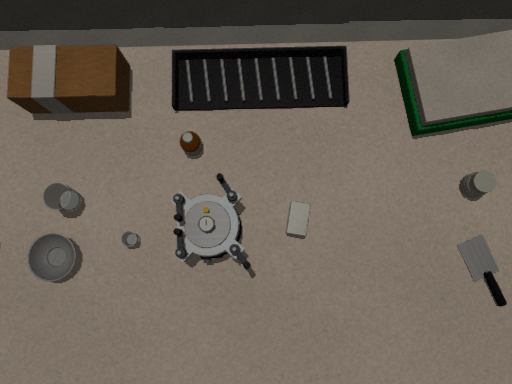

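View pics/scene0.png

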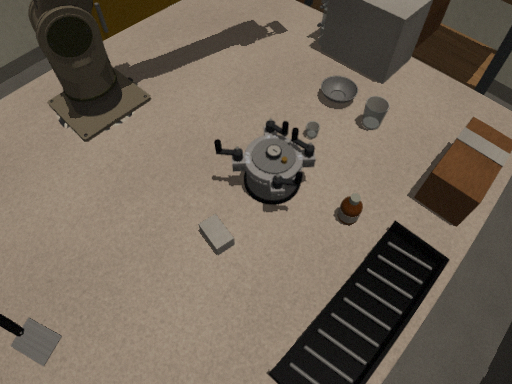

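The top view shows the steriliser centred near (208,225). The pins, approximately, are lever 1 at (178,217), lever 2 at (178,232), lever 3 at (247,265) and lever 4 at (220,177). The bottle, cup and box stand clear of it. I'll enlarge the top view for accurate pins and studs.

```bash
cat > h.py <<'E'
import numpy as np,cv2
from bench import vision,sensors
from scipy.spatial.transform import Rotation as R
def ray(name,uv,st=None):
    m=vision.camera_model(name)
    f=192/np.tan(np.radians(m["vertical_fov"]/2))
    K=np.array([[f,0,m["cx"]],[0,f,m["cy"]],[0,0,1]])
    n=cv2.undistortPoints(np.array(uv,float).reshape(-1,1,2),K,m["dist"]).reshape(-1,2)
    d=np.c_[n,np.ones(len(n))]
    if name=="wrist":
        T=np.eye(4);T[:3,:3]=R.from_quat(st["eef_rot"]).as_matrix();T[:3,3]=st["ee_pos"]
        W=T@m["hand_eye"]
    else: W=np.linalg.inv(m["camera_from_world"])
    return W[:3,3],d@W[:3,:3].T
def onplane(name,uv,z,st=None):
    o,d=ray(name,uv,st); return o+d*((z-o[2])/d[:,2])[:,None]
E
python3 - <<'E'
from h import *
i=cv2.imread("pics/top0.png")
c=i[160:290,140:280];cv2.imwrite("pics/topc.png",cv2.resize(c,None,fx=5.5,fy=4.6*1,interpolation=cv2.INTER_CUBIC)) if 0 else cv2.imwrite("pics/topc.png",cv2.resize(c,None,fx=4.5,fy=4.5,interpolation=cv2.INTER_CUBIC))
g=i.max(2)
print(onplane("top",[[179,199],[181,254],[235,250],[232,196]],.14).round(3),onplane("top",[[178,217],[178,232],[247,265],[220,177]],.147).round(3),onplane("top",[[208,225]],.1).round(3))
E
```

```text
[[0.621 0.193 0.14 ]
 [0.509 0.189 0.14 ]
 [0.514 0.079 0.14 ]
 [0.625 0.084 0.14 ]] [[0.584 0.194 0.147]
 [0.553 0.194 0.147]
 [0.484 0.055 0.147]
 [0.664 0.108 0.147]] [[0.57  0.138 0.1  ]]
```

View pics/topc.png

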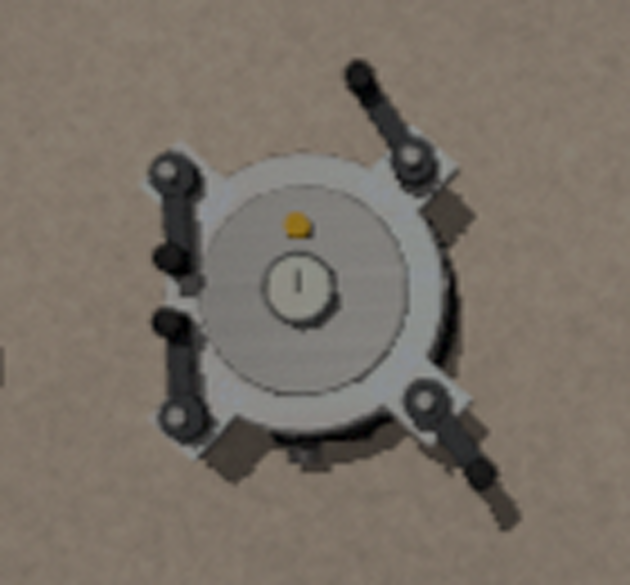

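The crop shows lever arms pointing roughly -x (1), +x (2), back-right (3) and ahead-left (4). I'll move over the vessel and look closer with the wrist camera.

```bash
python3 -m crank '[[[0,0,0],-1],[[-0.5,-0.5,0],-1],[[-1,-0.95,0],0],[[-1,-0.95,0],0],[[-1,-0.95,0],0],[[-1,-0.95,0],0],[[-1,-0.95,0],0],[[-1,-0.95,0],0],[[-1,-0.95,0],0],[[-0.9,-1,0],0],[[-0.9,-1,0],0],[[-0.9,-1,0],0]]' 0.5 20; python3 -m crank '[[[-0.8,-1,0],0],[[-0.8,-1,0],0],[[-0.8,-1,0],0],[[-0.5,-1,0],0],[[-0.2,-1,0],0],[[0,-0.7,0],0],[[0,0,0],0],[[0,0,0],0]]'
python3 - <<'E'
from h import *
s=sensors.read_state();i=vision.camera("wrist");cv2.imwrite("pics/w1.png",i[...,::-1])
np.save("s1.npy",np.r_[s["ee_pos"],s["eef_rot"]]);print(s["joint_positions"],s["ft_force"])
E
```

```text
time: 1.6
ee_pos: [0.4747, 0.2963, 0.2223]
eef_rot: [-0.003, 1.0, -0.0, -0.0]
ft_force: [1.4, -0.2, -0.7]
width: 0.0438
grip_force: 0.0
time: 2.6
ee_pos: [0.5678, 0.1286, 0.2225]
eef_rot: [-0.004, 1.0, 0.0, -0.0]
ft_force: [-0.3, 0.2, -0.5]
width: 0.0435
grip_force: 0.0
[-0.55028325  0.23684206  0.29625624  1.59511014 -0.07169251  1.32022552
  1.33482733] [-0.30432825  0.15260215 -0.49105383]
```

View pics/w1.png

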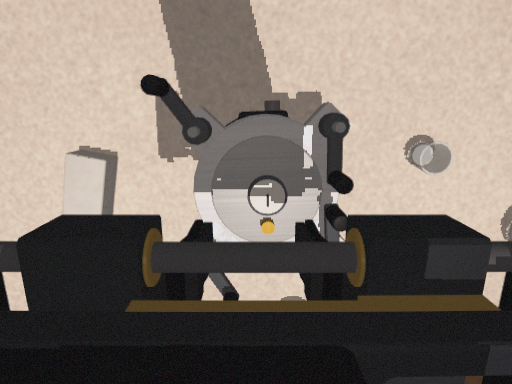

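The wrist view shows the pin tops of lever 3 at about (150,84), lever 2 at about (345,184), lever 1 near (335,214) and lever 4 near (231,293). Stud 3 is at (197,130) and stud 2 at (335,125). I'll convert these and compare with the top view.

Run:
```python
from h import *
a=np.load("s1.npy");st=dict(ee_pos=a[:3],eef_rot=a[3:])
t=lambda p:np.array(p)/4.5+[140,160]-0.4
studs=t([[175,172],[182,417],[428,401],[413,157]]); pins=t([[170,257],[168,322],[482,474],[357,74]])
S=onplane("top",studs,.142);P=onplane("top",pins,.147)
print("top studs",S.round(4)[:,:2].tolist(),"c",S.mean(0));print("top pins",P.round(4)[:,:2].tolist())
d=P-S;print("ang",np.degrees(np.arctan2(d[:,1],d[:,0])),np.linalg.norm(d[:,:2],axis=1))
print("w pins",onplane("wrist",[[335,214],[345,184],[151,84],[231,293]],.148,st).round(4)[:,:2].tolist())
print("w studs",onplane("wrist",[[337,124],[197,130]],.142,st).round(4)[:,:2].tolist())
# triangulate pins
W=[[335,214],[345,184],[151,84],[231,293]]
o2,D2=ray("wrist",W,st);o1,D1=ray("top",pins)
for x,y in zip(D1,D2):
    k=np.linalg.lstsq(np.c_[x,-y],o2-o1,rcond=None)[0];p=o1+x*k[0];q=o2+y*k[1];print("tri",((p+q)/2).round(4),np.linalg.norm(p-q).round(4))
```

```text
top studs [[0.6237, 0.1941], [0.5123, 0.1906], [0.517, 0.0798], [0.6281, 0.0851]] c [0.57029408 0.1374061  0.142     ]
top pins [[0.5842, 0.1954], [0.5548, 0.1962], [0.4841, 0.056], [0.6664, 0.1099]]
ang [ 178.17971673    7.42004859 -144.08234827   32.96579403] [0.03950263 0.04286915 0.04066975 0.0456118 ]
w pins [[0.5767, 0.1918], [0.5533, 0.1977], [0.4834, 0.058], [0.6443, 0.112]]
w studs [[0.5098, 0.1902], [0.5149, 0.0879]]
tri [0.5876 0.2013 0.1131] 0.0005
tri [0.5543 0.1972 0.1463] 0.0022
tri [0.4835 0.0562 0.1425] 0.0012
tri [0.6739 0.1113 0.1011] 0.0058
```

Run:
```python
import cv2
i=cv2.imread("pics/w1.png")[60:310,130:380];cv2.imwrite("pics/w1c.png",cv2.resize(i,None,fx=2.4,fy=2.4,interpolation=cv2.INTER_CUBIC))
```

```text
(no output)
```

View pics/w1c.png

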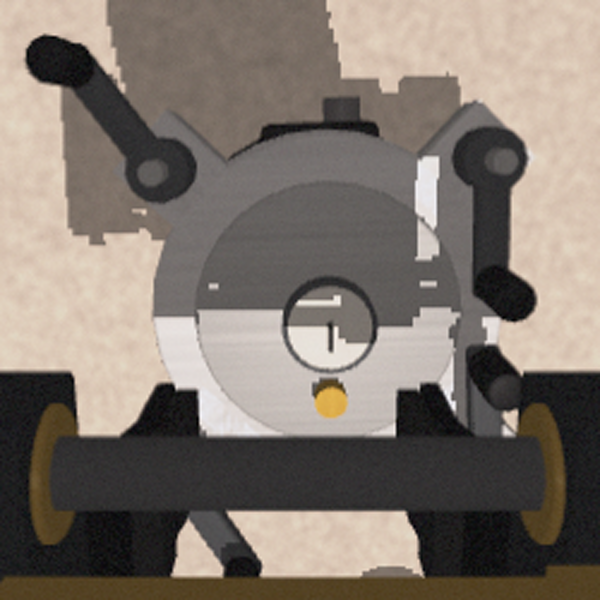

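Pin 1's top is at (340,222) in the full image, which agrees with the top view at (0.584,0.195). I'll approach lever 1 and pinch it.

```bash
python3 -m crank '[[[-0.18,0.73,0.5],0],[[-0.18,0.73,0.5],0],[[-0.18,0.73,0.5],0],[[0,0,0.86],0],[[0,0,0.86],0],[[0,0,0],0]]'; python3 -m crank '[[[0,0,0],0],[[0,0,0],0],[[0,0,0],0]]' 0 20; python3 -c "
from bench import vision;import cv2
cv2.imwrite('pics/w2.png',vision.camera('scene')[100:220,190:340,::-1].repeat(4,0).repeat(4,1))"
```

```text
time: 3.4
ee_pos: [0.5825, 0.1937, 0.123]
eef_rot: [-0.004, 1.0, -0.001, -0.002]
ft_force: [0.5, 0.7, 0.2]
width: 0.0436
grip_force: 0.0
time: 3.78
ee_pos: [0.5844, 0.193, 0.1268]
eef_rot: [-0.003, 1.0, 0.0, 0.001]
ft_force: [-1.1, 0.9, 1.1]
width: 0.0213
grip_force: 0.0
```

View pics/w2.png

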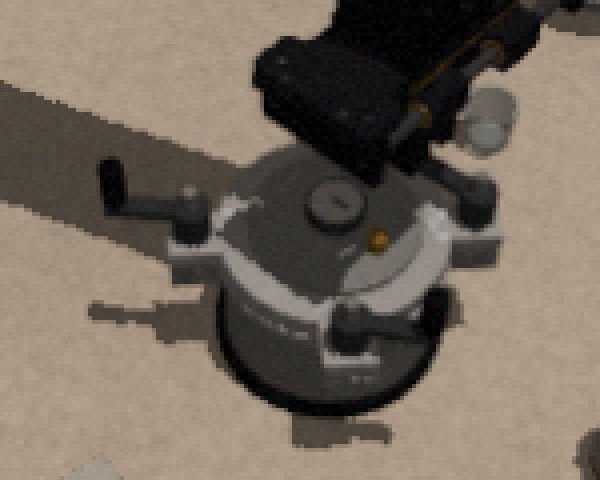

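The fingers straddle pin 1 correctly and everything else is undisturbed. Starting the turn.

```bash
python3 -m crank '[[[0,0,0],0],[[-0.014,0.195,0.023],1],[[-0.014,0.195,0.023],1],[[0,0,0],0]]'; python3 -m crank '[[[-0.014,0.195,0.023],1],[[0,0,0],0]]';python3 -m crank '[[[-0.014,0.195,0.023],1],[[0,0,0],0]]'
```

```text
time: 4.32
ee_pos: [0.5848, 0.2062, 0.125]
eef_rot: [0.135, 0.991, 0.001, -0.001]
ft_force: [-5.4, 3.4, 5.0]
width: 0.0136
grip_force: 20.0
time: 4.58
ee_pos: [0.5863, 0.2119, 0.1242]
eef_rot: [0.204, 0.979, 0.001, -0.001]
ft_force: [-6.8, 4.7, 5.6]
width: 0.0133
grip_force: 20.0
time: 4.82
ee_pos: [0.5886, 0.2177, 0.1235]
eef_rot: [0.271, 0.962, 0.001, -0.002]
ft_force: [-8.8, 5.5, 6.3]
width: 0.0134
grip_force: 20.0
```

Tangential force is about zero and the large component is radial. My arc is slightly inside the true one, so I'll ease outward.

```bash
python3 -m crank '[[[0.1,0,-0.05],0],[[0,0,0],0]]'; python3 -m crank '[[[-0.007,0.097,0.012],0.5],[[0,0,0],0]]'
```

```text
time: 5.08
ee_pos: [0.5879, 0.2167, 0.1245]
eef_rot: [0.272, 0.962, 0.0, 0.0]
ft_force: [2.6, 2.2, -3.5]
width: 0.0135
grip_force: 20.0
time: 5.32
ee_pos: [0.5893, 0.2193, 0.1241]
eef_rot: [0.305, 0.952, 0.0, -0.0]
ft_force: [0.5, 2.1, -4.8]
width: 0.0135
grip_force: 20.0
```

```bash
python3 -m crank '[[[-0.003,0.073,0.009],0.37],[[-0.003,0.073,0.009],0.37]]'; python3 -m crank '[[[-0.003,0.073,0.009],0.37]]'; python3 -m crank '[[[0,0,0],0]]'
```

```text
time: 5.58
ee_pos: [0.5915, 0.2228, 0.1235]
eef_rot: [0.354, 0.935, -0.0, -0.001]
ft_force: [-1.2, 2.5, -2.0]
width: 0.0128
grip_force: 20.0
time: 5.7
ee_pos: [0.5929, 0.2246, 0.1232]
eef_rot: [0.378, 0.926, -0.0, -0.001]
ft_force: [-3.0, 2.5, -1.8]
width: 0.0133
grip_force: 20.0
time: 5.82
ee_pos: [0.593, 0.2247, 0.1232]
eef_rot: [0.377, 0.926, -0.0, -0.001]
ft_force: [-2.4, 3.5, -1.7]
width: 0.0133
grip_force: 20.0
```

Gripping lets the wrist twist deliver part of the nut moment, so I'll compute the full moment about the stud.

```bash
cat > m.py <<'E'
import sys
from h import *
S={1:(.6246,.196),2:(.5116,.1918),3:(.516,.0786),4:(.629,.0826)}
k=int(sys.argv[1]);s=sensors.read_state()
x=R.from_quat(s["eef_rot"]).as_matrix()[:,0];q=s["ee_pos"][:2]-S[k]
M=s["torque"][2]+q[0]*s["ft_force"][1]-q[1]*s["ft_force"][0]
u=q/np.linalg.norm(q);F=s["ft_force"]
print(f"nut{k} t{s['time']:.2f} Mpush {M/.042:.2f}N tz {s['torque'][2]:.3f} Frad {F[:2]@u:.1f} Fz {F[2]:.1f} rad {np.linalg.norm(q)*1e3:.1f} pinang {np.degrees(np.arctan2(q[1],q[0])):.1f} toolx {np.degrees(np.arctan2(x[1],x[0])):.1f} tcp {s['ee_pos'].round(4)} q7 {s['joint_positions'][6]:.2f} w {s['width']:.4f}")
E
python3 m.py 1; python3 -m crank '[[[0.02,0.073,0.009],0.37]]' >/dev/null;python3 m.py 1;  python3 -m crank '[[[0.01,0.073,0.009],0.37]]'>/dev/null;python3 m.py 1
```

```text
nut1 t5.83 Mpush -0.45N tz 0.022 Frad 4.1 Fz -1.7 rad 42.7 pinang 137.7 toolx 135.6 tcp [0.593  0.2247 0.1232] q7 0.49 w 0.0133
nut1 t5.95 Mpush 2.18N tz 0.125 Frad 3.4 Fz -2.9 rad 42.9 pinang 135.1 toolx 132.7 tcp [0.5942 0.2263 0.1231] q7 0.44 w 0.0133
nut1 t6.08 Mpush 0.29N tz 0.017 Frad 4.0 Fz -3.0 rad 43.0 pinang 132.1 toolx 129.6 tcp [0.5957 0.2279 0.1228] q7 0.39 w 0.0132
```

```bash
cat > g.py <<'E'
# g.py pinx piny toolx_deg z : shifts/turns per row for a straight move with the turn spread, then descent
import sys
from h import *
px,py,a,z=map(float,sys.argv[1:5]);s=sensors.read_state()
M=R.from_quat(s["eef_rot"]).as_matrix();a0=np.degrees(np.arctan2(M[1,0],M[0,0]))
da=(a-a0+180)%360-180;d=np.array([px,py])-s["ee_pos"][:2]
n=int(np.ceil(max(abs(da)/8,np.linalg.norm(d)/.035,1)));t=-da/n/8
out=[]
for i in range(n):
    th=np.radians(a0+da/n*i);ex=np.array([np.cos(th),np.sin(th)]);ey=np.array([ex[1],-ex[0]])
    out.append(f"[[{d@ex/n/.03:.2f},{d@ey/n/.03:.2f},0],{t:.2f}]")
print(",".join(out),"| n",n,"down total",round((s["ee_pos"][2]-z)/.03,2),"q7",s["joint_positions"][6].round(2))
E
python3 -m crank '[[[0,0,0],0],[[0,0,-0.4],0],[[0,0,-0.9],0]]' 0.32 >/dev/null; python3 m.py 1; python3 g.py .4828 .0556 215 .1245
```

```text
nut1 t6.45 Mpush -0.83N tz 0.012 Frad 0.0 Fz 1.1 rad 42.0 pinang 132.7 toolx 129.6 tcp [0.5961 0.2268 0.1625] q7 0.38 w 0.0264
[[-0.18,-0.60,0],-0.97],[[-0.10,-0.61,0],-0.97],[[-0.01,-0.62,0],-0.97],[[0.07,-0.62,0],-0.97],[[0.15,-0.60,0],-0.97],[[0.23,-0.58,0],-0.97],[[0.31,-0.54,0],-0.97],[[0.38,-0.49,0],-0.97],[[0.44,-0.44,0],-0.97],[[0.50,-0.37,0],-0.97],[[0.54,-0.30,0],-0.97] | n 11 down total 1.27 q7 0.38
```

```bash
python3 -m crank '[[[-0.18,-0.60,0],-0.97],[[-0.10,-0.61,0],-0.97],[[-0.01,-0.62,0],-0.97],[[0.07,-0.62,0],-0.97],[[0.15,-0.60,0],-0.97],[[0.23,-0.58,0],-0.97],[[0.31,-0.54,0],-0.97],[[0.38,-0.49,0],-0.97],[[0.44,-0.44,0],-0.97],[[0.50,-0.37,0],-0.97],[[0.54,-0.30,0],-0.97],[[0,0,0.27],0]]' >/dev/null; python3 m.py 3; python3 -m crank '[[[0,0,0.5],0],[[0,0,0.5],0]]' >/dev/null; python3 m.py 3;python3 -m crank '[[[0,0,0],0],[[0,0,0],0]]' 0 ; python3 m.py 3
```

```text
nut3 t7.95 Mpush 0.19N tz 0.008 Frad -0.4 Fz 0.4 rad 39.9 pinang -145.0 toolx -145.2 tcp [0.4833 0.0557 0.1552] q7 1.99 w 0.0279
nut3 t8.20 Mpush -0.08N tz -0.017 Frad -0.1 Fz -0.4 rad 39.4 pinang -147.8 toolx -145.1 tcp [0.4827 0.0576 0.1226] q7 2.00 w 0.0279
time: 8.45
ee_pos: [0.4827, 0.057, 0.1238]
eef_rot: [-0.3, 0.954, -0.0, -0.0]
ft_force: [0.9, -0.8, -1.0]
width: 0.0152
grip_force: 0.8
nut3 t8.45 Mpush 2.43N tz 0.058 Frad -0.3 Fz -1.0 rad 39.7 pinang -147.0 toolx -145.1 tcp [0.4827 0.057  0.1238] q7 2.00 w 0.0152
```

```bash
python3 -m crank '[[[0,0,0],0],[[-0.013,0.19,0.023],1],[[-0.013,0.19,0.023],1],[[-0.013,0.19,0.023],1]]' >/dev/null; python3 m.py 3; python3 -m crank '[[[0,0.19,0.02],1],[[0,0.19,0.023],1]]' >/dev/null; python3 m.py 3; for i in 1; do python3 -m crank '[[[0,0.19,0.023],1]]' >/dev/null; python3 m.py 3; done; python3 -m crank '[[[0,0,0],0]]' >/dev/null; python3 m.py 3
```

```text
nut3 t8.95 Mpush 3.05N tz 0.090 Frad -1.1 Fz -2.3 rad 40.5 pinang -171.9 toolx -169.3 tcp [0.4759 0.0729 0.1219] q7 1.54 w 0.0129
nut3 t9.20 Mpush 2.54N tz 0.101 Frad -3.8 Fz -4.8 rad 41.3 pinang 172.0 toolx 174.7 tcp [0.4751 0.0843 0.1208] q7 1.24 w 0.0132
nut3 t9.32 Mpush 2.87N tz 0.158 Frad -4.5 Fz -4.8 rad 41.7 pinang 164.2 toolx 166.7 tcp [0.4759 0.09   0.1202] q7 1.09 w 0.0137
nut3 t9.45 Mpush -0.72N tz 0.063 Frad -4.3 Fz -3.9 rad 41.7 pinang 163.8 toolx 166.9 tcp [0.4759 0.0902 0.1201] q7 1.10 w 0.0134
```

```bash
for i in 1; do python3 -m crank '[[[-0.03,0.1,0],0.5]]' >/dev/null; python3 m.py 3;python3 -m crank '[[[-0.03,0.1,0.012],0.5]]' >/dev/null; python3 m.py 3; python3 -m crank '[[[-0.01,0.1,0.012],0.5]]' >/dev/null; python3 m.py 3; python3 -m crank '[[[-0.007,0.1,0.012],0.5]]' >/dev/null; python3 m.py 3; done
```

```text
nut3 t9.57 Mpush 2.85N tz 0.150 Frad -0.3 Fz -4.3 rad 41.8 pinang 160.7 toolx 163.0 tcp [0.4766 0.0924 0.1199] q7 1.02 w 0.0131
nut3 t9.70 Mpush 4.95N tz 0.181 Frad 3.7 Fz -0.5 rad 42.0 pinang 156.5 toolx 158.9 tcp [0.4775 0.0953 0.1193] q7 0.95 w 0.0134
nut3 t9.82 Mpush 1.47N tz 0.071 Frad 4.5 Fz -0.7 rad 42.2 pinang 152.3 toolx 155.0 tcp [0.4787 0.0982 0.1189] q7 0.88 w 0.0135
nut3 t9.95 Mpush 3.19N tz 0.113 Frad 4.7 Fz 0.5 rad 42.4 pinang 148.2 toolx 151.0 tcp [0.48   0.1009 0.1186] q7 0.81 w 0.0137
```

```bash
python3 -m crank '[[[0,0,0],0],[[0,0,-0.4],0],[[0,0,-0.9],0]]' 0.32 >/dev/null; python3 m.py 3; python3 g.py .5961 .2268 129.6 .1225
```

```text
nut3 t10.32 Mpush 0.72N tz 0.031 Frad -0.3 Fz 0.7 rad 41.0 pinang 148.8 toolx 151.0 tcp [0.4809 0.0999 0.1584] q7 0.79 w 0.0268
[[-0.26,1.11,0],0.54],[[-0.18,1.13,0],0.54],[[-0.09,1.14,0],0.54],[[-0.01,1.14,0],0.54],[[0.08,1.14,0],0.54] | n 5 down total 1.2 q7 0.79
```

```bash
python3 -m crank '[[[-0.21,0.92,0],0.45],[[-0.16,0.94,0],0.45],[[-0.1,0.95,0],0.45],[[-0.03,0.95,0],0.45],[[0.03,0.95,0],0.45],[[0.09,0.95,0],0.45],[[0,0,0.6],0],[[0,0,0.6],0]]' >/dev/null; python3 m.py 1; python3 -m crank '[[[0,0,0],0],[[0,0,0],0],[[0,0,0],0]]' 0 >/dev/null; python3 m.py 1
for i in 1; do python3 -m crank '[[[0,0.1,0.012],0.5]]' >/dev/null; python3 m.py 1;python3 -m crank '[[[-0.007,0.1,0.012],0.5]]' >/dev/null; python3 m.py 1; python3 -m crank '[[[-0.007,0.1,0.012],0.5]]' >/dev/null; python3 m.py 1; python3 -m crank '[[[-0.007,0.1,0.012],0.5]]' >/dev/null; python3 m.py 1; done
```

```text
nut1 t11.32 Mpush -0.41N tz -0.030 Frad -0.7 Fz -0.8 rad 42.5 pinang 133.3 toolx 129.4 tcp [0.5955 0.2269 0.121 ] q7 0.36 w 0.0276
nut1 t11.70 Mpush 1.31N tz 0.005 Frad 0.2 Fz -0.1 rad 42.6 pinang 132.6 toolx 129.3 tcp [0.5958 0.2274 0.1223] q7 0.36 w 0.0135
nut1 t11.82 Mpush 2.91N tz -0.006 Frad 0.3 Fz 1.1 rad 42.8 pinang 128.8 toolx 125.2 tcp [0.5978 0.2293 0.122 ] q7 0.29 w 0.0132
nut1 t11.95 Mpush 2.15N tz -0.013 Frad 2.2 Fz 1.4 rad 43.0 pinang 124.7 toolx 121.2 tcp [0.6001 0.2313 0.1216] q7 0.22 w 0.0134
nut1 t12.07 Mpush 2.31N tz -0.032 Frad 2.6 Fz 2.1 rad 43.1 pinang 120.7 toolx 117.2 tcp [0.6026 0.2331 0.1212] q7 0.16 w 0.0133
nut1 t12.20 Mpush 3.88N tz -0.024 Frad 4.1 Fz 2.0 rad 43.3 pinang 116.8 toolx 113.3 tcp [0.6051 0.2347 0.1208] q7 0.09 w 0.0133
```

```bash
python3 -m crank '[[[0,0,0],0],[[0,0,-0.4],0],[[0,0,-0.9],0]]' 0.32 >/dev/null; python3 m.py 1; python3 g.py .5543 .197 187 .124
```

```text
nut1 t12.57 Mpush 0.64N tz 0.019 Frad -0.2 Fz 0.6 rad 41.8 pinang 117.0 toolx 113.4 tcp [0.6056 0.2333 0.1597] q7 0.09 w 0.0267
[[-0.04,-0.20,0],-0.92],[[-0.02,-0.21,0],-0.92],[[0.01,-0.21,0],-0.92],[[0.04,-0.21,0],-0.92],[[0.06,-0.20,0],-0.92],[[0.09,-0.19,0],-0.92],[[0.11,-0.18,0],-0.92],[[0.13,-0.16,0],-0.92],[[0.15,-0.14,0],-0.92],[[0.17,-0.12,0],-0.92] | n 10 down total 1.19 q7 0.09
```

```bash
python3 -m crank '[[[-0.04,-0.20,0],-0.92],[[-0.02,-0.21,0],-0.92],[[0.01,-0.21,0],-0.92],[[0.04,-0.21,0],-0.92],[[0.06,-0.20,0],-0.92],[[0.09,-0.19,0],-0.92],[[0.11,-0.18,0],-0.92],[[0.13,-0.16,0],-0.92],[[0.15,-0.14,0],-0.92],[[0.17,-0.12,0],-0.92],[[0,0,0.6],0],[[0,0,0.55],0]]' >/dev/null; python3 m.py 2; python3 -m crank '[[[0,0,0],0],[[0,0,0],0],[[0,0,0],0]]' 0 >/dev/null; python3 m.py 2
python3 -m crank '[[[0.014,-0.195,0.023],1],[[0.014,-0.195,0.023],1],[[0.014,-0.195,0.023],1]]' >/dev/null; python3 m.py 2;python3 -m crank '[[[0.014,-0.195,0.023],1],[[0.014,-0.195,0.023],1]]' >/dev/null; python3 m.py 2
```

```text
nut2 t14.07 Mpush -0.01N tz -0.003 Frad -0.1 Fz -0.1 rad 43.6 pinang 7.4 toolx -173.2 tcp [0.5549 0.1974 0.1237] q7 1.32 w 0.0278
nut2 t14.45 Mpush -5.52N tz -0.051 Frad 0.3 Fz -2.7 rad 43.7 pinang 6.4 toolx -173.1 tcp [0.5551 0.1967 0.1248] q7 1.32 w 0.0135
nut2 t14.82 Mpush 1.47N tz 0.096 Frad -2.8 Fz -1.2 rad 42.7 pinang -15.6 toolx 162.7 tcp [0.5528 0.1803 0.1227] q7 0.94 w 0.0133
nut2 t15.07 Mpush 2.35N tz 0.142 Frad -4.7 Fz -0.6 rad 42.0 pinang -31.3 toolx 146.7 tcp [0.5475 0.17   0.1213] q7 0.69 w 0.0132
```

```bash
for i in 1; do python3 -m crank '[[[0.05,-0.1,0.012],0.5]]' >/dev/null; python3 m.py 2;python3 -m crank '[[[0.03,-0.1,0.012],0.5]]' >/dev/null; python3 m.py 2; python3 -m crank '[[[0.007,-0.1,0.012],0.5]]' >/dev/null; python3 m.py 2; python3 -m crank '[[[0.007,-0.1,0.012],0.5]]' >/dev/null; python3 m.py 2;  python3 -m crank '[[[0.007,-0.1,0.012],0.5]]' >/dev/null; python3 m.py 2; python3 -m crank '[[[0.007,-0.1,0.012],0.5]]' >/dev/null; python3 m.py 2; done
```

```text
nut2 t15.20 Mpush 1.25N tz 0.092 Frad 4.3 Fz -3.5 rad 41.6 pinang -35.5 toolx 142.7 tcp [0.5454 0.1676 0.1212] q7 0.62 w 0.0135
nut2 t15.32 Mpush 2.07N tz 0.072 Frad 5.2 Fz -3.8 rad 41.4 pinang -39.7 toolx 138.8 tcp [0.5434 0.1654 0.1209] q7 0.55 w 0.0134
nut2 t15.45 Mpush 2.22N tz 0.058 Frad 3.3 Fz -3.7 rad 41.2 pinang -43.9 toolx 134.8 tcp [0.5413 0.1633 0.1205] q7 0.49 w 0.0135
nut2 t15.57 Mpush 2.01N tz 0.055 Frad 2.9 Fz -3.8 rad 41.0 pinang -48.0 toolx 130.8 tcp [0.539  0.1614 0.1201] q7 0.42 w 0.0133
nut2 t15.70 Mpush 2.09N tz 0.039 Frad 2.7 Fz -2.4 rad 40.8 pinang -52.1 toolx 126.8 tcp [0.5367 0.1596 0.1198] q7 0.36 w 0.0131
nut2 t15.82 Mpush 3.02N tz 0.095 Frad 3.2 Fz -3.8 rad 40.6 pinang -56.2 toolx 122.8 tcp [0.5342 0.1581 0.1196] q7 0.29 w 0.0136
```

```bash
python3 -m crank '[[[0,0,0],0],[[0,0,-0.4],0],[[0,0,-0.9],0]]' 0.32 >/dev/null; python3 m.py 2; python3 g.py .6645 .109 210 .124
```

```text
nut2 t16.20 Mpush -1.01N tz -0.089 Frad 0.9 Fz 0.2 rad 39.4 pinang -57.1 toolx 123.0 tcp [0.533  0.1587 0.1587] q7 0.28 w 0.0267
[[-0.34,0.25,0],-0.99],[[-0.37,0.20,0],-0.99],[[-0.40,0.15,0],-0.99],[[-0.42,0.09,0],-0.99],[[-0.42,0.03,0],-0.99],[[-0.43,-0.02,0],-0.99],[[-0.42,-0.08,0],-0.99],[[-0.40,-0.14,0],-0.99],[[-0.38,-0.19,0],-0.99],[[-0.35,-0.24,0],-0.99],[[-0.31,-0.29,0],-0.99] | n 11 down total 1.16 q7 0.28
```

```bash
python3 -m crank '[[[-0.34,0.25,0],-0.99],[[-0.37,0.20,0],-0.99],[[-0.40,0.15,0],-0.99],[[-0.42,0.09,0],-0.99],[[-0.42,0.03,0],-0.99],[[-0.43,-0.02,0],-0.99],[[-0.42,-0.08,0],-0.99],[[-0.40,-0.14,0],-0.99],[[-0.38,-0.19,0],-0.99],[[-0.35,-0.24,0],-0.99],[[-0.31,-0.29,0],-0.99],[[0,0,0.3],0]]' >/dev/null; python3 m.py 4; python3 -c "
from bench import vision;import cv2
cv2.imwrite('pics/s4.png',cv2.resize(vision.camera('scene')[90:230,180:340,::-1],None,fx=4,fy=4))"
```

```text
nut4 t17.70 Mpush -0.39N tz -0.026 Frad -0.1 Fz 0.2 rad 45.2 pinang 35.2 toolx -150.0 tcp [0.6659 0.1086 0.1503] q7 1.92 w 0.0280
```

View pics/s4.png

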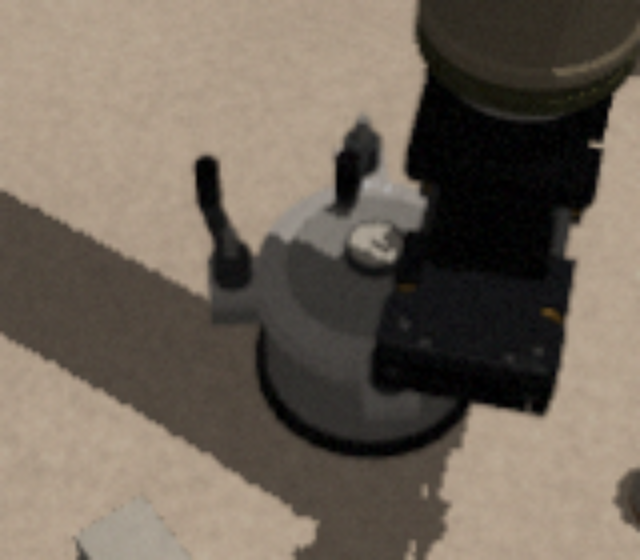

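Levers 2 and 3 stand turned as expected, and the gripper covers lever 4. I'll descend on pin 4.

```bash
python3 -m crank '[[[0,0,0.6],0],[[0,0,0.26],0]]' >/dev/null; python3 m.py 4; python3 -m crank '[[[0,0,0],0],[[0,0,0],0],[[0,0,0],0]]' 0 >/dev/null; python3 m.py 4
python3 -m crank '[[[0.014,-0.195,0.023],1],[[0.014,-0.195,0.023],1],[[0.014,-0.195,0.023],1]]' >/dev/null; python3 m.py 4;python3 -m crank '[[[0.014,-0.195,0.023],1],[[0.014,-0.195,0.023],1]]' >/dev/null; python3 m.py 4
```

```text
nut4 t18.00 Mpush -0.40N tz -0.009 Frad 0.5 Fz -1.1 rad 43.7 pinang 37.7 toolx -150.0 tcp [0.6636 0.1093 0.1215] q7 1.93 w 0.0277
nut4 t18.38 Mpush -3.85N tz -0.030 Frad 0.6 Fz -2.3 rad 44.5 pinang 35.2 toolx -150.0 tcp [0.6653 0.1082 0.1238] q7 1.93 w 0.0134
nut4 t18.75 Mpush 0.21N tz 0.033 Frad 5.3 Fz -2.4 rad 43.5 pinang 13.7 toolx -174.2 tcp [0.6713 0.0929 0.1219] q7 1.56 w 0.0134
nut4 t19.00 Mpush 1.88N tz 0.018 Frad 8.8 Fz -4.2 rad 42.5 pinang -2.2 toolx 169.8 tcp [0.6715 0.081  0.1207] q7 1.32 w 0.0134
```

```bash
for i in 1; do python3 -m crank '[[[-0.05,-0.1,0],0.5]]' >/dev/null; python3 m.py 4;python3 -m crank '[[[-0.02,-0.1,0.012],0.5]]' >/dev/null; python3 m.py 4; python3 -m crank '[[[-0.02,-0.1,0.012],0.5]]' >/dev/null; python3 m.py 4; python3 -m crank '[[[0,-0.1,0.012],0.5]]' >/dev/null; python3 m.py 4;  python3 -m crank '[[[0,-0.1,0.012],0.5]]' >/dev/null; python3 m.py 4; python3 -m crank '[[[0,-0.1,0.012],0.5]]' >/dev/null; python3 m.py 4; done
```

```text
nut4 t19.12 Mpush 3.22N tz 0.030 Frad -0.2 Fz -3.2 rad 42.4 pinang -6.4 toolx 165.9 tcp [0.6712 0.0779 0.1201] q7 1.26 w 0.0132
nut4 t19.25 Mpush 2.98N tz 0.058 Frad -0.5 Fz -1.1 rad 42.2 pinang -10.2 toolx 161.9 tcp [0.6705 0.0751 0.1196] q7 1.20 w 0.0130
nut4 t19.38 Mpush 2.50N tz 0.010 Frad -3.8 Fz -0.9 rad 42.0 pinang -14.1 toolx 158.0 tcp [0.6697 0.0724 0.1192] q7 1.14 w 0.0132
nut4 t19.50 Mpush 1.55N tz -0.025 Frad -1.6 Fz -0.5 rad 41.7 pinang -18.1 toolx 154.0 tcp [0.6686 0.0697 0.1189] q7 1.08 w 0.0132
nut4 t19.62 Mpush 1.64N tz 0.020 Frad -1.7 Fz -0.7 rad 41.4 pinang -22.0 toolx 150.0 tcp [0.6674 0.0671 0.1186] q7 1.02 w 0.0132
nut4 t19.75 Mpush 2.80N tz 0.010 Frad -2.1 Fz -0.6 rad 41.2 pinang -26.0 toolx 146.0 tcp [0.666  0.0646 0.1183] q7 0.96 w 0.0134
```

```bash
for i in 1; do python3 -m crank '[[[0.007,-0.1,0.012],0.5]]' >/dev/null; python3 m.py 4;python3 -m crank '[[[0.007,-0.1,0.012],0.5]]' >/dev/null; python3 m.py 4; python3 -m crank '[[[0.007,-0.1,0.012],0.5]]' >/dev/null; python3 m.py 4;done;  python3 -m crank '[[[0,0,0],0],[[0,0,-0.4],0],[[0,0,-0.9],0]]' 0.32 >/dev/null; python3 m.py 4; python3 g.py .533 .1587 123 .1205
```

```text
nut4 t19.88 Mpush 3.56N tz 0.047 Frad -1.4 Fz -0.7 rad 40.9 pinang -29.9 toolx 142.0 tcp [0.6645 0.0622 0.1181] q7 0.89 w 0.0132
nut4 t20.00 Mpush 2.55N tz -0.033 Frad 0.5 Fz -1.5 rad 40.7 pinang -33.9 toolx 138.0 tcp [0.6628 0.0599 0.1179] q7 0.83 w 0.0131
nut4 t20.12 Mpush 4.66N tz 0.020 Frad 1.2 Fz -2.0 rad 40.4 pinang -38.0 toolx 134.0 tcp [0.6608 0.0577 0.1176] q7 0.77 w 0.0134
nut4 t20.50 Mpush -0.96N tz -0.033 Frad 0.2 Fz 0.8 rad 40.3 pinang -40.7 toolx 134.1 tcp [0.6596 0.0564 0.1562] q7 0.76 w 0.0267
[[1.08,-0.13,0],0.28],[[1.07,-0.17,0],0.28],[[1.06,-0.21,0],0.28],[[1.05,-0.26,0],0.28],[[1.04,-0.30,0],0.28] | n 5 down total 1.19 q7 0.76
```

```bash
python3 -m crank '[[[0.9,-0.1,0],0.25],[[0.9,-0.13,0],0.25],[[0.89,-0.16,0],0.22],[[0.88,-0.19,0],0.22],[[0.87,-0.22,0],0.22],[[0.86,-0.25,0],0.22],[[0,0,0.6],0],[[0,0,0.55],0]]' >/dev/null; python3 m.py 2; python3 -m crank '[[[0,0,0],0],[[0,0,0],0]]' 0 >/dev/null; python3 m.py 2
for i in 1; do python3 -m crank '[[[0.007,-0.1,0.012],0.5]]' >/dev/null; python3 m.py 2;python3 -m crank '[[[0.007,-0.1,0.012],0.5]]' >/dev/null; python3 m.py 2; python3 -m crank '[[[0.007,-0.1,0.012],0.5]]' >/dev/null; python3 m.py 2;done
```

```text
nut2 t21.50 Mpush 0.03N tz -0.002 Frad -0.1 Fz 0.3 rad 40.4 pinang -54.0 toolx 123.0 tcp [0.5354 0.1591 0.121 ] q7 0.31 w 0.0277
nut2 t21.75 Mpush -1.06N tz 0.024 Frad 1.7 Fz -0.4 rad 40.6 pinang -54.2 toolx 123.0 tcp [0.5354 0.1589 0.1215] q7 0.31 w 0.0153
nut2 t21.88 Mpush 4.77N tz 0.098 Frad 2.2 Fz -2.7 rad 40.5 pinang -57.5 toolx 118.9 tcp [0.5333 0.1577 0.1216] q7 0.24 w 0.0134
nut2 t22.00 Mpush 4.32N tz 0.077 Frad 1.9 Fz -2.6 rad 40.2 pinang -61.7 toolx 114.8 tcp [0.5307 0.1564 0.1213] q7 0.17 w 0.0131
nut2 t22.12 Mpush 3.88N tz 0.037 Frad 1.9 Fz -3.8 rad 40.1 pinang -65.9 toolx 110.8 tcp [0.528  0.1552 0.121 ] q7 0.10 w 0.0132
```

```bash
python3 -m crank '[[[0,0,0],0],[[0,0,-0.4],0],[[0,0,-0.9],0]]' 0.32 >/dev/null; python3 m.py 2; python3 g.py .6056 .2333 113.3 .1205
```

```text
nut2 t22.50 Mpush -0.62N tz -0.044 Frad 0.6 Fz -0.2 rad 38.9 pinang -67.8 toolx 111.1 tcp [0.5263 0.1558 0.16  ] q7 0.09 w 0.0268
[[0.36,0.85,0],-0.07],[[0.36,0.85,0],-0.07],[[0.35,0.86,0],-0.07],[[0.34,0.86,0],-0.07] | n 4 down total 1.32 q7 0.09
```

```bash
python3 -m crank '[[[0.36,0.85,0],-0.07],[[0.36,0.85,0],-0.07],[[0.35,0.86,0],-0.07],[[0.34,0.86,0],-0.07],[[0,0,0.66],0],[[0,0,0.66],0]]' >/dev/null; python3 m.py 1; python3 -m crank '[[[0,0,0],0],[[0,0,0],0]]' 0 >/dev/null; python3 m.py 1
for i in 1; do python3 -m crank '[[[-0.007,0.1,0.012],0.5]]' >/dev/null; python3 m.py 1;python3 -m crank '[[[-0.007,0.1,0.012],0.5]]' >/dev/null; python3 m.py 1; python3 -m crank '[[[-0.007,0.1,0.012],0.5]]' >/dev/null; python3 m.py 1;python3 -m crank '[[[-0.007,0.1,0.012],0.5]]' >/dev/null; python3 m.py 1;done
```

```text
nut1 t23.25 Mpush 0.15N tz 0.037 Frad -0.3 Fz -0.9 rad 41.2 pinang 117.1 toolx 113.3 tcp [0.6059 0.2327 0.1188] q7 0.12 w 0.0278
nut1 t23.50 Mpush 0.35N tz 0.012 Frad 0.1 Fz 0.6 rad 41.3 pinang 116.5 toolx 113.2 tcp [0.6062 0.2329 0.1204] q7 0.12 w 0.0150
nut1 t23.62 Mpush 1.85N tz -0.002 Frad 2.1 Fz -0.1 rad 41.4 pinang 112.5 toolx 109.2 tcp [0.6088 0.2343 0.1202] q7 0.05 w 0.0133
nut1 t23.75 Mpush 0.15N tz -0.092 Frad 1.5 Fz -0.6 rad 41.6 pinang 108.4 toolx 105.1 tcp [0.6115 0.2354 0.1198] q7 -0.01 w 0.0135
nut1 t23.88 Mpush 3.15N tz -0.029 Frad 2.7 Fz -0.5 rad 41.8 pinang 104.4 toolx 101.1 tcp [0.6142 0.2364 0.1194] q7 -0.07 w 0.0133
nut1 t24.00 Mpush 1.68N tz -0.090 Frad 4.6 Fz 0.2 rad 41.9 pinang 100.4 toolx 97.2 tcp [0.617  0.2372 0.1191] q7 -0.14 w 0.0135
```

```bash
for i in 1; do python3 -m crank '[[[0,0.1,0.012],0.5]]' >/dev/null; python3 m.py 1;python3 -m crank '[[[0,0.1,0.012],0.5]]' >/dev/null; python3 m.py 1; python3 -m crank '[[[-0.007,0.1,0.012],0.5]]' >/dev/null; python3 m.py 1;done;  python3 -m crank '[[[0,0,0],0],[[0,0,-0.4],0],[[0,0,-0.9],0]]' 0.32 >/dev/null; python3 m.py 1; python3 g.py .4809 .0999 145 .1185
```

```text
nut1 t24.12 Mpush 2.16N tz -0.119 Frad 3.5 Fz 0.3 rad 42.0 pinang 96.5 toolx 93.2 tcp [0.6198 0.2377 0.1187] q7 -0.20 w 0.0133
nut1 t24.25 Mpush 4.93N tz -0.072 Frad 3.3 Fz 1.1 rad 42.2 pinang 92.6 toolx 89.2 tcp [0.6227 0.2381 0.1184] q7 -0.26 w 0.0133
nut1 t24.38 Mpush 6.43N tz -0.051 Frad 2.6 Fz 2.1 rad 42.3 pinang 88.8 toolx 85.2 tcp [0.6255 0.2383 0.118 ] q7 -0.32 w 0.0128
nut1 t24.75 Mpush -0.77N tz -0.031 Frad 0.8 Fz 0.3 rad 39.8 pinang 87.1 toolx 85.3 tcp [0.6266 0.2358 0.157 ] q7 -0.33 w 0.0271
[[-0.61,-0.56,0],-0.93],[[-0.54,-0.63,0],-0.93],[[-0.45,-0.70,0],-0.93],[[-0.36,-0.75,0],-0.93],[[-0.25,-0.79,0],-0.93],[[-0.15,-0.82,0],-0.93],[[-0.04,-0.83,0],-0.93],[[0.07,-0.83,0],-0.93] | n 8 down total 1.28 q7 -0.33
```

```bash
python3 -m crank '[[[-0.61,-0.56,0],-0.93],[[-0.54,-0.63,0],-0.93],[[-0.45,-0.70,0],-0.93],[[-0.36,-0.75,0],-0.93],[[-0.25,-0.79,0],-0.93],[[-0.15,-0.82,0],-0.93],[[-0.04,-0.83,0],-0.93],[[0.07,-0.83,0],-0.93],[[0,0,0.64],0],[[0,0,0.64],0]]' >/dev/null; python3 m.py 3; python3 -m crank '[[[0,0,0],0],[[0,0,0],0]]' 0 >/dev/null; python3 m.py 3
for i in 1; do python3 -m crank '[[[-0.007,0.1,0.012],0.5]]' >/dev/null; python3 m.py 3;python3 -m crank '[[[-0.007,0.1,0.012],0.5]]' >/dev/null; python3 m.py 3; python3 -m crank '[[[-0.007,0.1,0.012],0.5]]' >/dev/null; python3 m.py 3;python3 -m crank '[[[-0.007,0.1,0.012],0.5]]' >/dev/null; python3 m.py 3;done
```

```text
nut3 t26.00 Mpush -0.11N tz -0.000 Frad -0.1 Fz -0.2 rad 40.9 pinang 147.8 toolx 144.7 tcp [0.4814 0.1004 0.1191] q7 0.71 w 0.0277
nut3 t26.25 Mpush -0.23N tz -0.007 Frad 0.1 Fz 1.0 rad 41.2 pinang 147.4 toolx 144.8 tcp [0.4813 0.1008 0.1192] q7 0.71 w 0.0150
nut3 t26.38 Mpush 3.16N tz -0.029 Frad 3.1 Fz 3.8 rad 41.4 pinang 144.0 toolx 140.7 tcp [0.4825 0.1029 0.1187] q7 0.64 w 0.0134
nut3 t26.50 Mpush 4.08N tz -0.035 Frad 4.8 Fz 3.9 rad 41.5 pinang 139.8 toolx 136.6 tcp [0.4843 0.1054 0.1183] q7 0.57 w 0.0130
nut3 t26.62 Mpush 4.59N tz -0.030 Frad 6.2 Fz 7.7 rad 41.8 pinang 135.8 toolx 132.7 tcp [0.4861 0.1077 0.1179] q7 0.50 w 0.0132
nut3 t26.75 Mpush 5.30N tz -0.019 Frad 8.0 Fz 7.9 rad 42.0 pinang 131.6 toolx 128.7 tcp [0.4881 0.11   0.1175] q7 0.43 w 0.0134
```

```bash
for i in 1; do python3 -m crank '[[[0.05,0.1,-0.02],0.5]]' >/dev/null; python3 m.py 3;python3 -m crank '[[[0,0.1,0.012],0.5]]' >/dev/null; python3 m.py 3; done;  python3 -m crank '[[[0,0,0],0],[[0,0,-0.4],0],[[0,0,-0.9],0]]' 0.32 >/dev/null; python3 m.py 3; python3 g.py .659 .0555 134 .1175
```

```text
nut3 t26.88 Mpush 4.52N tz -0.040 Frad -1.1 Fz -1.7 rad 42.3 pinang 128.0 toolx 124.6 tcp [0.49   0.112  0.1178] q7 0.36 w 0.0135
nut3 t27.00 Mpush 5.62N tz -0.032 Frad 2.0 Fz 1.5 rad 42.4 pinang 124.2 toolx 120.6 tcp [0.4922 0.1137 0.1173] q7 0.29 w 0.0136
nut3 t27.38 Mpush -1.30N tz -0.040 Frad -0.6 Fz 0.5 rad 42.2 pinang 123.2 toolx 120.8 tcp [0.4929 0.1139 0.1568] q7 0.27 w 0.0270
[[-0.75,0.63,0],-0.27],[[-0.77,0.60,0],-0.27],[[-0.80,0.57,0],-0.27],[[-0.82,0.54,0],-0.27],[[-0.84,0.50,0],-0.27],[[-0.86,0.47,0],-0.27] | n 6 down total 1.31 q7 0.27
```

```bash
python3 -m crank '[[[-0.75,0.63,0],-0.27],[[-0.77,0.60,0],-0.27],[[-0.80,0.57,0],-0.27],[[-0.82,0.54,0],-0.27],[[-0.84,0.50,0],-0.27],[[-0.86,0.47,0],-0.27],[[0,0,0.65],0],[[0,0,0.65],0]]' >/dev/null; python3 m.py 4; python3 -m crank '[[[0,0,0],0],[[0,0,0],0]]' 0 >/dev/null; python3 m.py 4
for i in 1; do python3 -m crank '[[[0.007,-0.1,0.012],0.5]]' >/dev/null; python3 m.py 4;python3 -m crank '[[[0.007,-0.1,0.012],0.5]]' >/dev/null; python3 m.py 4; python3 -m crank '[[[0.007,-0.1,0.012],0.5]]' >/dev/null; python3 m.py 4;python3 -m crank '[[[0.007,-0.1,0.012],0.5]]' >/dev/null; python3 m.py 4;done
```

```text
nut4 t28.38 Mpush -0.47N tz -0.022 Frad 0.6 Fz -0.7 rad 40.1 pinang -42.1 toolx 133.7 tcp [0.6588 0.0557 0.1159] q7 0.78 w 0.0277
nut4 t28.62 Mpush 4.11N tz 0.072 Frad 0.3 Fz -0.4 rad 40.1 pinang -41.5 toolx 133.8 tcp [0.6591 0.056  0.1172] q7 0.78 w 0.0150
nut4 t28.75 Mpush 2.16N tz 0.026 Frad -1.1 Fz -3.8 rad 40.0 pinang -45.3 toolx 129.7 tcp [0.6571 0.0542 0.1171] q7 0.72 w 0.0130
nut4 t28.88 Mpush 0.28N tz -0.040 Frad 0.6 Fz -2.9 rad 39.7 pinang -49.6 toolx 125.6 tcp [0.6547 0.0524 0.1167] q7 0.66 w 0.0132
nut4 t29.00 Mpush 1.41N tz 0.001 Frad 1.5 Fz -3.3 rad 39.5 pinang -53.9 toolx 121.6 tcp [0.6522 0.0507 0.1164] q7 0.59 w 0.0133
nut4 t29.12 Mpush 2.28N tz -0.023 Frad 0.9 Fz -3.4 rad 39.3 pinang -58.3 toolx 117.6 tcp [0.6497 0.0492 0.1161] q7 0.53 w 0.0133
```

```bash
for i in 1; do python3 -m crank '[[[0.007,-0.1,0.012],0.5]]' >/dev/null; python3 m.py 4;python3 -m crank '[[[0.007,-0.1,0.012],0.5]]' >/dev/null; python3 m.py 4;python3 -m crank '[[[0.007,-0.1,0.012],0.5]]' >/dev/null; python3 m.py 4; done
```

```text
nut4 t29.25 Mpush 1.59N tz -0.059 Frad 0.4 Fz -3.2 rad 39.0 pinang -62.5 toolx 113.6 tcp [0.647  0.048  0.1158] q7 0.47 w 0.0135
nut4 t29.38 Mpush 2.77N tz -0.030 Frad 0.9 Fz -3.2 rad 38.8 pinang -66.7 toolx 109.6 tcp [0.6444 0.047  0.1155] q7 0.40 w 0.0139
nut4 t29.50 Mpush 2.34N tz -0.061 Frad 1.8 Fz -2.8 rad 38.6 pinang -70.9 toolx 105.6 tcp [0.6416 0.0461 0.1152] q7 0.34 w 0.0132
```

```bash
python3 -m crank '[[[0,0,0],0],[[0,0,-0.4],0],[[0,0,-0.9],0]]' 0.32 >/dev/null; python3 m.py 4; python3 g.py .527 .1555 109 .1195
```

```text
nut4 t29.88 Mpush -2.00N tz -0.084 Frad 0.5 Fz -0.1 rad 38.6 pinang -73.2 toolx 105.8 tcp [0.6402 0.0456 0.1537] q7 0.33 w 0.0268
[[0.91,-0.53,0],-0.08],[[0.92,-0.52,0],-0.08],[[0.92,-0.51,0],-0.08],[[0.93,-0.50,0],-0.08],[[0.93,-0.49,0],-0.08] | n 5 down total 1.14 q7 0.33
```

```bash
python3 -m crank '[[[0.91,-0.53,0],-0.08],[[0.92,-0.52,0],-0.08],[[0.92,-0.51,0],-0.08],[[0.93,-0.50,0],-0.08],[[0.93,-0.49,0],-0.08],[[0,0,0.57],0],[[0,0,0.57],0]]' >/dev/null; python3 m.py 2; python3 -m crank '[[[0,0,0],0],[[0,0,0],0]]' 0 >/dev/null; python3 m.py 2
for i in 1; do python3 -m crank '[[[0.007,-0.1,0.012],0.5]]' >/dev/null; python3 m.py 2;python3 -m crank '[[[0.007,-0.1,0.012],0.5]]' >/dev/null; python3 m.py 2; python3 -m crank '[[[0.007,-0.1,0.012],0.5]]' >/dev/null; python3 m.py 2;python3 -m crank '[[[0.007,-0.1,0.012],0.5]]' >/dev/null; python3 m.py 2;done
```

```text
nut2 t30.75 Mpush 1.34N tz 0.035 Frad -0.1 Fz 0.5 rad 40.2 pinang -66.3 toolx 108.9 tcp [0.5277 0.155  0.1187] q7 0.10 w 0.0278
nut2 t31.00 Mpush -0.57N tz 0.003 Frad -0.1 Fz 0.4 rad 40.5 pinang -66.5 toolx 108.9 tcp [0.5277 0.1546 0.1191] q7 0.09 w 0.0152
nut2 t31.12 Mpush 2.54N tz 0.025 Frad 2.0 Fz -3.4 rad 40.3 pinang -70.0 toolx 104.8 tcp [0.5254 0.1539 0.1191] q7 0.02 w 0.0133
nut2 t31.25 Mpush 3.96N tz 0.052 Frad 2.9 Fz -3.0 rad 40.2 pinang -74.2 toolx 100.7 tcp [0.5225 0.1532 0.1188] q7 -0.05 w 0.0129
nut2 t31.38 Mpush 6.84N tz 0.127 Frad 3.0 Fz -3.1 rad 40.0 pinang -78.3 toolx 96.7 tcp [0.5197 0.1526 0.1186] q7 -0.12 w 0.0130
nut2 t31.50 Mpush 6.22N tz 0.084 Frad 2.6 Fz -2.5 rad 39.9 pinang -82.4 toolx 92.7 tcp [0.5168 0.1523 0.1183] q7 -0.19 w 0.0137
```

```bash
python3 -m crank '[[[0,0,0],0],[[0,0,-0.4],0],[[0,0,-0.9],0]]' 0.32 >/dev/null; python3 m.py 2; python3 g.py .6262 .2365 85.3 .117
```

```text
nut2 t31.88 Mpush 0.89N tz 0.026 Frad 0.4 Fz 0.6 rad 38.5 pinang -85.1 toolx 93.0 tcp [0.5149 0.1535 0.1571] q7 -0.21 w 0.0270
[[0.64,0.96,0],0.24],[[0.67,0.94,0],0.24],[[0.71,0.92,0],0.24],[[0.74,0.89,0],0.24] | n 4 down total 1.34 q7 -0.21
```

```bash
python3 -m crank '[[[0.64,0.96,0],0.24],[[0.67,0.94,0],0.24],[[0.71,0.92,0],0.24],[[0.74,0.89,0],0.24],[[0,0,0.66],0],[[0,0,0.66],0]]' >/dev/null; python3 m.py 1; python3 -m crank '[[[0,0,0],0],[[0,0,0],0]]' 0 >/dev/null; python3 m.py 1
for i in 1; do python3 -m crank '[[[-0.007,0.1,0.012],0.5]]' >/dev/null; python3 m.py 1;python3 -m crank '[[[-0.007,0.1,0.012],0.5]]' >/dev/null; python3 m.py 1; python3 -m crank '[[[-0.007,0.1,0.012],0.5]]' >/dev/null; python3 m.py 1;done
```

```text
nut1 t32.62 Mpush 0.04N tz -0.016 Frad 0.4 Fz 0.0 rad 40.1 pinang 87.4 toolx 85.3 tcp [0.6264 0.2361 0.1162] q7 -0.30 w 0.0277
nut1 t32.88 Mpush 1.42N tz -0.036 Frad 0.0 Fz -0.2 rad 40.3 pinang 87.3 toolx 85.2 tcp [0.6265 0.2363 0.1177] q7 -0.30 w 0.0154
nut1 t33.00 Mpush 1.82N tz 0.012 Frad 0.3 Fz -1.1 rad 40.5 pinang 83.5 toolx 81.2 tcp [0.6292 0.2362 0.1174] q7 -0.36 w 0.0131
nut1 t33.12 Mpush 2.44N tz 0.006 Frad 0.4 Fz -0.5 rad 40.6 pinang 79.5 toolx 77.1 tcp [0.632  0.2359 0.117 ] q7 -0.42 w 0.0137
nut1 t33.25 Mpush 3.88N tz -0.039 Frad 0.7 Fz 1.8 rad 40.6 pinang 75.7 toolx 73.2 tcp [0.6346 0.2354 0.1167] q7 -0.48 w 0.0130
```

```bash
for i in 1; do python3 -m crank '[[[-0.007,0.1,0.012],0.5]]' >/dev/null; python3 m.py 1;python3 -m crank '[[[-0.007,0.1,0.012],0.5]]' >/dev/null; python3 m.py 1; done;  python3 -m crank '[[[0,0,0],0],[[0,0,-0.4],0],[[0,0,-0.9],0]]' 0.32 >/dev/null; python3 m.py 1; python3 g.py .4929 .1139 113 .1165
```

```text
nut1 t33.38 Mpush 6.55N tz -0.052 Frad -1.1 Fz 4.0 rad 40.7 pinang 71.9 toolx 69.2 tcp [0.6372 0.2347 0.1165] q7 -0.54 w 0.0137
nut1 t33.50 Mpush 11.77N tz 0.049 Frad -0.7 Fz 7.2 rad 40.7 pinang 68.4 toolx 65.2 tcp [0.6396 0.2339 0.1164] q7 -0.60 w 0.0132
nut1 t33.88 Mpush -0.03N tz -0.007 Frad 0.7 Fz 0.4 rad 39.3 pinang 65.9 toolx 65.3 tcp [0.6407 0.2319 0.1549] q7 -0.61 w 0.0267
[[-0.94,-0.47,0],-0.99],[[-0.86,-0.60,0],-0.99],[[-0.77,-0.71,0],-0.99],[[-0.67,-0.81,0],-0.99],[[-0.55,-0.90,0],-0.99],[[-0.42,-0.96,0],-0.99] | n 6 down total 1.28 q7 -0.61
```

```bash
python3 -m crank '[[[-0.94,-0.47,0],-0.99],[[-0.86,-0.60,0],-0.99],[[-0.77,-0.71,0],-0.99],[[-0.67,-0.81,0],-0.99],[[-0.55,-0.90,0],-0.99],[[-0.42,-0.96,0],-0.99],[[0,0,0.63],0],[[0,0,0.63],0]]' >/dev/null; python3 m.py 3; python3 -m crank '[[[0,0,0],0],[[0,0,0],0]]' 0 >/dev/null; python3 m.py 3
for i in 1; do python3 -m crank '[[[-0.007,0.1,0.012],0.5]]' >/dev/null; python3 m.py 3;python3 -m crank '[[[-0.007,0.1,0.012],0.5]]' >/dev/null; python3 m.py 3; python3 -m crank '[[[-0.007,0.1,0.012],0.5]]' >/dev/null; python3 m.py 3;done
```

```text
nut3 t34.88 Mpush 0.08N tz -0.030 Frad -0.1 Fz -0.6 rad 42.2 pinang 121.9 toolx 112.7 tcp [0.4937 0.1144 0.1176] q7 0.18 w 0.0279
nut3 t35.12 Mpush 3.26N tz 0.003 Frad 4.2 Fz -0.3 rad 42.6 pinang 122.1 toolx 112.8 tcp [0.4934 0.1146 0.1175] q7 0.18 w 0.0153
nut3 t35.25 Mpush 4.00N tz -0.027 Frad 4.6 Fz 4.2 rad 42.9 pinang 118.8 toolx 108.7 tcp [0.4953 0.1162 0.117 ] q7 0.11 w 0.0136
nut3 t35.38 Mpush 5.70N tz -0.033 Frad 8.9 Fz 6.6 rad 43.1 pinang 114.8 toolx 104.7 tcp [0.4979 0.1177 0.1167] q7 0.05 w 0.0133
nut3 t35.50 Mpush 8.57N tz -0.019 Frad 10.1 Fz 9.5 rad 43.2 pinang 110.9 toolx 100.7 tcp [0.5006 0.1189 0.1164] q7 -0.02 w 0.0135
```

```bash
python3 -m crank '[[[0,0,0],0],[[0,0,-0.4],0],[[0,0,-0.9],0]]' 0.32 >/dev/null; python3 m.py 3; python3 g.py .6408 .0456 104 .1145
```

```text
nut3 t35.88 Mpush 0.70N tz 0.041 Frad -0.7 Fz -0.4 rad 40.5 pinang 110.8 toolx 100.8 tcp [0.5016 0.1165 0.1553] q7 -0.04 w 0.0265
[[-0.64,0.82,0],-0.08],[[-0.65,0.82,0],-0.08],[[-0.66,0.81,0],-0.08],[[-0.67,0.80,0],-0.08],[[-0.67,0.79,0],-0.08] | n 5 down total 1.36 q7 -0.04
```

```bash
python3 -m crank '[[[-0.64,0.82,0],-0.08],[[-0.65,0.82,0],-0.08],[[-0.66,0.81,0],-0.08],[[-0.67,0.80,0],-0.08],[[-0.67,0.79,0],-0.08],[[0,0,0.68],0],[[0,0,0.66],0]]' >/dev/null; python3 m.py 4; python3 -m crank '[[[0,0,0],0],[[0,0,0],0]]' 0 >/dev/null; python3 m.py 4
for i in 1; do python3 -m crank '[[[0.007,-0.1,0.012],0.5]]' >/dev/null; python3 m.py 4;python3 -m crank '[[[0.007,-0.1,0.012],0.5]]' >/dev/null; python3 m.py 4; python3 -m crank '[[[0.007,-0.1,0.012],0.5]]' >/dev/null; python3 m.py 4;done
```

```text
nut4 t36.75 Mpush 0.18N tz -0.003 Frad 0.1 Fz 0.2 rad 38.3 pinang -72.6 toolx 104.0 tcp [0.6404 0.046  0.1133] q7 0.33 w 0.0280
nut4 t37.00 Mpush 0.97N tz -0.003 Frad 0.4 Fz -2.0 rad 38.1 pinang -72.2 toolx 104.0 tcp [0.6407 0.0463 0.1146] q7 0.33 w 0.0154
nut4 t37.12 Mpush 2.67N tz 0.017 Frad 0.9 Fz -2.0 rad 38.0 pinang -75.8 toolx 99.9 tcp [0.6383 0.0458 0.1146] q7 0.26 w 0.0133
nut4 t37.25 Mpush 7.87N tz 0.139 Frad 0.0 Fz -1.2 rad 37.9 pinang -79.6 toolx 95.9 tcp [0.6358 0.0454 0.1146] q7 0.20 w 0.0132
nut4 t37.38 Mpush 8.11N tz 0.141 Frad 0.6 Fz -0.5 rad 37.7 pinang -83.5 toolx 91.9 tcp [0.6333 0.0451 0.1145] q7 0.13 w 0.0138
```

```bash
python3 -m crank '[[[0,0,0],0],[[0,0,-0.4],0],[[0,0,-0.9],0]]' 0.32 >/dev/null; python3 m.py 4; python3 g.py .5155 .153 93 .117
```

```text
nut4 t37.75 Mpush -0.36N tz -0.008 Frad 0.1 Fz -0.0 rad 37.7 pinang -86.7 toolx 92.0 tcp [0.6312 0.0449 0.1525] q7 0.12 w 0.0272
[[0.75,-0.75,0],-0.02],[[0.75,-0.74,0],-0.02],[[0.75,-0.74,0],-0.02],[[0.75,-0.74,0],-0.02],[[0.76,-0.73,0],-0.02] | n 5 down total 1.18 q7 0.12
```

```bash
python3 -m crank '[[[0.75,-0.75,0],-0.02],[[0.75,-0.74,0],-0.02],[[0.75,-0.74,0],-0.02],[[0.75,-0.74,0],-0.02],[[0.76,-0.73,0],-0.02],[[0,0,0.59],0],[[0,0,0.59],0]]' >/dev/null; python3 m.py 2; python3 -m crank '[[[0,0,0],0],[[0,0,0],0]]' 0 >/dev/null; python3 m.py 2
for i in 1; do python3 -m crank '[[[0.007,-0.1,0.012],0.5]]' >/dev/null; python3 m.py 2;python3 -m crank '[[[0.003,-0.05,0.006],0.25]]' >/dev/null; python3 m.py 2;python3 -m crank '[[[0.003,-0.05,0.006],0.25]]' >/dev/null; python3 m.py 2;done
```

```text
nut2 t38.62 Mpush 0.34N tz 0.016 Frad 0.2 Fz 0.5 rad 39.4 pinang -82.3 toolx 92.8 tcp [0.5169 0.1527 0.1164] q7 -0.17 w 0.0277
nut2 t38.88 Mpush -0.10N tz 0.034 Frad -0.5 Fz -0.7 rad 40.0 pinang -82.2 toolx 92.7 tcp [0.517  0.1522 0.1168] q7 -0.17 w 0.0151
nut2 t39.00 Mpush 4.32N tz 0.104 Frad 2.4 Fz -0.2 rad 39.8 pinang -85.9 toolx 88.6 tcp [0.5145 0.1521 0.1168] q7 -0.24 w 0.0132
nut2 t39.12 Mpush 5.37N tz 0.088 Frad 3.5 Fz 1.0 rad 39.7 pinang -87.9 toolx 86.6 tcp [0.513  0.1522 0.1167] q7 -0.28 w 0.0133
nut2 t39.25 Mpush 5.84N tz 0.072 Frad 5.0 Fz 2.5 rad 39.6 pinang -89.8 toolx 84.6 tcp [0.5117 0.1522 0.1167] q7 -0.31 w 0.0130
```

```bash
for i in 1; do python3 -m crank '[[[-0.01,-0.05,0.006],0.25]]' >/dev/null; python3 m.py 2;python3 -m crank '[[[-0.01,-0.05,0.006],0.25]]' >/dev/null; python3 m.py 2;python3 -m crank '[[[0.003,-0.05,0.006],0.25]]' >/dev/null; python3 m.py 2;done
```

```text
nut2 t39.38 Mpush 7.36N tz 0.113 Frad 4.1 Fz 1.9 rad 39.5 pinang -91.8 toolx 82.7 tcp [0.5104 0.1523 0.1166] q7 -0.35 w 0.0135
nut2 t39.50 Mpush 8.85N tz 0.171 Frad 2.5 Fz 2.7 rad 39.5 pinang -93.7 toolx 80.7 tcp [0.5091 0.1523 0.1166] q7 -0.38 w 0.0131
nut2 t39.62 Mpush 10.42N tz 0.165 Frad 4.7 Fz 3.6 rad 39.5 pinang -95.4 toolx 78.6 tcp [0.5079 0.1525 0.1165] q7 -0.42 w 0.0132
```

```bash
python3 -m crank '[[[0,0,0],0],[[0,0,-0.4],0],[[0,0,-0.9],0]]' 0.32 >/dev/null; python3 m.py 2; python3 g.py .6402 .2330 65.5 .1155
```

```text
nut2 t40.00 Mpush 0.55N tz 0.010 Frad -0.9 Fz 0.9 rad 38.8 pinang -99.7 toolx 78.8 tcp [0.5051 0.1535 0.1547] q7 -0.45 w 0.0268
[[0.69,0.78,0],0.33],[[0.73,0.75,0],0.33],[[0.76,0.71,0],0.33],[[0.80,0.68,0],0.33],[[0.83,0.64,0],0.33] | n 5 down total 1.31 q7 -0.45
```

```bash
python3 -m crank '[[[0.69,0.78,0],0.33],[[0.73,0.75,0],0.33],[[0.76,0.71,0],0.33],[[0.80,0.68,0],0.33],[[0.83,0.64,0],0.33],[[0,0,0.65],0],[[0,0,0.65],0]]' >/dev/null; python3 m.py 1; python3 -m crank '[[[0,0,0],0],[[0,0,0],0],[[0,0,0],0]]' 0 >/dev/null; python3 m.py 1
for i in 1; do python3 -m crank '[[[-0.003,0.05,0.006],0.25]]' >/dev/null; python3 m.py 1;python3 -m crank '[[[-0.003,0.05,0.006],0.25]]' >/dev/null; python3 m.py 1;done
```

```text
nut1 t40.88 Mpush -0.20N tz -0.013 Frad -0.7 Fz -0.5 rad 39.9 pinang 66.6 toolx 65.6 tcp [0.6405 0.2326 0.1143] q7 -0.58 w 0.0280
nut1 t41.25 Mpush 5.39N tz 0.077 Frad -1.5 Fz -0.9 rad 40.3 pinang 67.6 toolx 65.6 tcp [0.6399 0.2332 0.1157] q7 -0.58 w 0.0131
nut1 t41.38 Mpush 10.01N tz 0.112 Frad -2.5 Fz 2.8 rad 40.3 pinang 66.5 toolx 63.6 tcp [0.6407 0.233  0.1156] q7 -0.61 w 0.0133
nut1 t41.50 Mpush 15.03N tz 0.216 Frad -3.8 Fz 3.6 rad 40.3 pinang 64.6 toolx 61.6 tcp [0.6419 0.2324 0.1156] q7 -0.64 w 0.0137
```

Nut 1 reads close to its limit, so I'll ease it back a couple of degrees.

```bash
for i in 1; do python3 -m crank '[[[0.003,-0.05,-0.006],-0.25]]' >/dev/null; python3 m.py 1;python3 -m crank '[[[0.003,-0.05,-0.006],-0.25]]' >/dev/null; python3 m.py 1; python3 -m crank '[[[0,0,0],0]]' >/dev/null; python3 m.py 1;done
```

```text
nut1 t41.62 Mpush 0.39N tz -0.034 Frad -1.7 Fz -2.8 rad 40.2 pinang 65.2 toolx 63.6 tcp [0.6415 0.2325 0.1157] q7 -0.61 w 0.0136
nut1 t41.75 Mpush -1.25N tz -0.125 Frad -1.9 Fz -2.6 rad 40.3 pinang 66.2 toolx 65.7 tcp [0.6408 0.2329 0.1158] q7 -0.58 w 0.0133
nut1 t41.88 Mpush 2.45N tz -0.055 Frad -2.8 Fz 0.4 rad 40.3 pinang 66.2 toolx 65.6 tcp [0.6409 0.2329 0.1157] q7 -0.58 w 0.0131
```

```bash
python3 -m crank '[[[0.003,-0.035,0],-0.17]]' >/dev/null; python3 m.py 1; python3 -m crank '[[[0,0,0],0],[[0,0,-0.4],0],[[0,0,-0.9],0]]' 0.32 >/dev/null; python3 m.py 1; python3 g.py .5013 .1172 100 .1155
```

```text
nut1 t42.00 Mpush -0.87N tz -0.164 Frad -2.9 Fz 1.3 rad 40.3 pinang 67.0 toolx 66.9 tcp [0.6404 0.2331 0.1157] q7 -0.56 w 0.0130
nut1 t42.38 Mpush 2.33N tz 0.058 Frad 0.2 Fz 0.4 rad 40.6 pinang 67.6 toolx 66.9 tcp [0.6401 0.2336 0.1547] q7 -0.57 w 0.0266
[[-0.90,-0.46,0],-0.69],[[-0.85,-0.54,0],-0.69],[[-0.79,-0.62,0],-0.69],[[-0.73,-0.69,0],-0.69],[[-0.66,-0.76,0],-0.69],[[-0.58,-0.82,0],-0.69] | n 6 down total 1.31 q7 -0.57
```

Now nut 3, in 1° to 2° steps.

```bash
python3 -m crank '[[[-0.90,-0.46,0],-0.69],[[-0.85,-0.54,0],-0.69],[[-0.79,-0.62,0],-0.69],[[-0.73,-0.69,0],-0.69],[[-0.66,-0.76,0],-0.69],[[-0.58,-0.82,0],-0.69],[[0,0,0.65],0],[[0,0,0.65],0]]' >/dev/null; python3 m.py 3; python3 -m crank '[[[0,0,0],0],[[0,0,0],0],[[0,0,0],0]]' 0 >/dev/null; python3 m.py 3
for i in 1; do python3 -m crank '[[[-0.003,0.05,0.006],0.25]]' >/dev/null; python3 m.py 3;python3 -m crank '[[[-0.003,0.025,0.003],0.12]]' >/dev/null; python3 m.py 3;done
```

```text
nut3 t43.38 Mpush 0.58N tz 0.027 Frad -1.2 Fz -0.0 rad 41.2 pinang 109.5 toolx 100.0 tcp [0.5023 0.1174 0.1164] q7 -0.01 w 0.0278
nut3 t43.75 Mpush 3.55N tz -0.035 Frad 1.5 Fz 5.1 rad 41.5 pinang 110.6 toolx 100.0 tcp [0.5014 0.1175 0.1163] q7 -0.01 w 0.0130
nut3 t43.88 Mpush 8.31N tz 0.032 Frad 3.5 Fz 10.8 rad 41.5 pinang 109.1 toolx 98.0 tcp [0.5024 0.1179 0.1161] q7 -0.04 w 0.0133
nut3 t44.00 Mpush 10.46N tz 0.040 Frad 4.1 Fz 11.2 rad 41.5 pinang 108.1 toolx 97.1 tcp [0.5031 0.1181 0.1161] q7 -0.06 w 0.0133
```

```bash
python3 -m crank '[[[0,0,0],0],[[0,0,-0.4],0],[[0,0,-0.9],0]]' 0.32 >/dev/null; python3 m.py 3; python3 g.py .6325 .045 92 .113
```

```text
nut3 t44.38 Mpush -1.31N tz -0.023 Frad 0.2 Fz 0.7 rad 40.5 pinang 107.9 toolx 97.1 tcp [0.5036 0.1171 0.1548] q7 -0.09 w 0.0267
[[-0.58,0.79,0],0.13],[[-0.57,0.80,0],0.13],[[-0.55,0.81,0],0.13],[[-0.54,0.82,0],0.13],[[-0.53,0.83,0],0.13] | n 5 down total 1.39 q7 -0.09
```

```bash
python3 -m crank '[[[-0.58,0.79,0],0.13],[[-0.57,0.80,0],0.13],[[-0.55,0.81,0],0.13],[[-0.54,0.82,0],0.13],[[-0.53,0.83,0],0.13],[[0,0,0.69],0],[[0,0,0.67],0]]' >/dev/null; python3 m.py 4; python3 -m crank '[[[0,0,0],0],[[0,0,0],0],[[0,0,0],0]]' 0 >/dev/null; python3 m.py 4
for i in 1; do python3 -m crank '[[[0.003,-0.05,0.006],0.25]]' >/dev/null; python3 m.py 4;python3 -m crank '[[[0.003,-0.025,0.003],0.12]]' >/dev/null; python3 m.py 4;done
```

```text
nut4 t45.25 Mpush 0.70N tz 0.009 Frad 0.1 Fz -0.4 rad 36.9 pinang -86.2 toolx 91.9 tcp [0.6315 0.0458 0.1122] q7 0.14 w 0.0281
nut4 t45.62 Mpush 5.32N tz 0.011 Frad 0.1 Fz -6.0 rad 36.9 pinang -84.2 toolx 91.9 tcp [0.6327 0.0459 0.1138] q7 0.14 w 0.0133
nut4 t45.75 Mpush 10.03N tz 0.103 Frad 1.2 Fz -6.9 rad 36.9 pinang -85.7 toolx 89.9 tcp [0.6318 0.0458 0.1139] q7 0.11 w 0.0134
nut4 t45.88 Mpush 10.92N tz 0.121 Frad 0.8 Fz -6.7 rad 36.8 pinang -86.7 toolx 88.9 tcp [0.6311 0.0458 0.1138] q7 0.09 w 0.0134
```

```bash
python3 -m crank '[[[0,0,0],0],[[0,0,-0.4],0],[[0,0,-0.9],0]]' 0.32 >/dev/null; python3 m.py 4; python3 g.py .507 .1527 79 .1155
```

```text
nut4 t46.25 Mpush -0.93N tz -0.032 Frad 0.3 Fz 1.1 rad 37.1 pinang -89.9 toolx 88.9 tcp [0.6291 0.0455 0.1528] q7 0.08 w 0.0268
[[0.70,-0.83,0],0.25],[[0.67,-0.85,0],0.25],[[0.64,-0.87,0],0.25],[[0.61,-0.90,0],0.25],[[0.58,-0.92,0],0.25] | n 5 down total 1.24 q7 0.08
```

```bash
python3 -m crank '[[[0.70,-0.83,0],0.25],[[0.67,-0.85,0],0.25],[[0.64,-0.87,0],0.25],[[0.61,-0.90,0],0.25],[[0.58,-0.92,0],0.25],[[0,0,0.62],0],[[0,0,0.62],0]]' >/dev/null; python3 m.py 2; python3 -m crank '[[[0,0,0],0],[[0,0,0],0],[[0,0,0],0]]' 0 >/dev/null; python3 m.py 2
for i in 1; do python3 -m crank '[[[0.003,-0.025,0.003],0.12]]' >/dev/null; python3 m.py 2;python3 -m crank '[[[0.003,-0.025,0.003],0.12]]' >/dev/null; python3 m.py 2;done
```

```text
nut2 t47.12 Mpush -0.89N tz -0.023 Frad -0.6 Fz 0.1 rad 39.5 pinang -95.3 toolx 79.0 tcp [0.5079 0.1525 0.1146] q7 -0.39 w 0.0278
nut2 t47.50 Mpush -0.06N tz -0.081 Frad 2.0 Fz -2.3 rad 40.1 pinang -95.0 toolx 78.9 tcp [0.5081 0.1519 0.1151] q7 -0.40 w 0.0134
nut2 t47.62 Mpush 7.89N tz 0.073 Frad 2.8 Fz -4.1 rad 40.0 pinang -95.5 toolx 77.9 tcp [0.5078 0.152  0.1151] q7 -0.41 w 0.0131
nut2 t47.75 Mpush 9.12N tz 0.074 Frad 3.4 Fz -2.7 rad 40.0 pinang -96.0 toolx 76.9 tcp [0.5074 0.152  0.1152] q7 -0.43 w 0.0136
```

Nut 2 is snug at about 9 N. Now I'll check nut 1 after its easing.

```bash
python3 -m crank '[[[0,0,0],0],[[0,0,-0.4],0],[[0,0,-0.9],0]]' 0.32 >/dev/null; python3 m.py 2; python3 g.py .6401 .2334 66.5 .1155
```

```text
nut2 t48.12 Mpush 0.85N tz 0.010 Frad 0.2 Fz 1.1 rad 39.0 pinang -99.2 toolx 77.0 tcp [0.5053 0.1533 0.1542] q7 -0.47 w 0.0265
[[0.72,0.76,0],0.26],[[0.75,0.73,0],0.26],[[0.78,0.70,0],0.26],[[0.80,0.67,0],0.26],[[0.82,0.64,0],0.26] | n 5 down total 1.29 q7 -0.47
```

```bash
python3 -m crank '[[[0.72,0.76,0],0.26],[[0.75,0.73,0],0.26],[[0.78,0.70,0],0.26],[[0.80,0.67,0],0.26],[[0.82,0.64,0],0.26],[[0,0,0.65],0],[[0,0,0.64],0]]' >/dev/null; python3 m.py 1; python3 -m crank '[[[0,0,0],0],[[0,0,0],0],[[0,0,0],0]]' 0 >/dev/null; python3 m.py 1
for i in 1; do python3 -m crank '[[[0,0.02,0.002],0.1]]' >/dev/null; python3 m.py 1;done
```

```text
nut1 t49.00 Mpush -1.47N tz -0.038 Frad 0.1 Fz -0.2 rad 40.2 pinang 67.2 toolx 66.6 tcp [0.6402 0.2331 0.1141] q7 -0.54 w 0.0280
nut1 t49.38 Mpush 1.42N tz -0.014 Frad -1.9 Fz 0.2 rad 40.6 pinang 66.9 toolx 66.6 tcp [0.6405 0.2333 0.1157] q7 -0.54 w 0.0132
nut1 t49.50 Mpush 8.88N tz 0.126 Frad -3.9 Fz 4.2 rad 40.6 pinang 66.5 toolx 65.8 tcp [0.6408 0.2332 0.1155] q7 -0.55 w 0.0135
```

```bash
python3 -m crank '[[[0,0,0],0],[[0,0,0],0],[[0,0,-0.4],0],[[0,0,-0.9],0],[[0,0,-1],0],[[0,0,-1],0],[[0,0,0],0]]' 0.32; python3 -c "
from bench import vision;import cv2
cv2.imwrite('pics/fin.png',cv2.resize(vision.camera('scene')[80:260,160:400,::-1],None,fx=3,fy=3))"
```

```text
time: 50.38
ee_pos: [0.6428, 0.233, 0.2176]
eef_rot: [0.84, 0.543, 0.003, 0.0]
ft_force: [0.5, -0.0, -0.2]
width: 0.0279
grip_force: 0.0
```

View pics/fin.png

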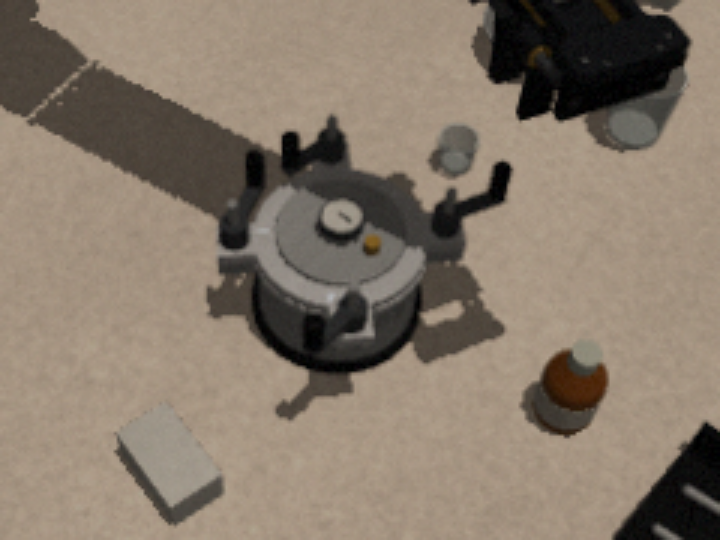

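The lid looks seated level. The bottle, cup and box stand where they were, and the robot is clear.

```bash
python3 -c "
from bench import r;print(r.close_job())"
```

```text
the job is handed in; nothing more can be done
None
```

I handed the job in at about 50 s: the lid looks fully home and level, all four nuts read snug at about 9–11 N of push, and the bottle, cup and box look untouched; nut 1 briefly read 15 N, right at the overtightening limit, before I eased it back, and lean was never measured, only limited by small alternating turns.

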